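# Find the hidden catch of the organiser box

### The job

The orange lid of the blue organiser box is held by a concealed catch: a flush push plate somewhere along the white inset strip on top of the box. Feel along the strip gently with the fingertips until you find the place that gives, press the plate fully in so that the lid springs up by itself, then let the plate come back and take the hand clear. Do not touch the lid, and do not shift, lift or grasp anything else on the shelf.

Things in the scene. Friction and masses are not known exactly. Their poses are not given: they have to be found in the camera images.
- case: blue organiser box, fixed, 230 mm (its x) by 352 mm (its y) by 85 mm high; origin at the centre of its underside, z up. Blue rim on top at height 85 mm. A white strip is let into the top, open from x = -90 to -20 and y = -88 to +88 mm, its flat face at height 83 mm. The orange lid covers x = 0 to 100, y = -150 to +150 mm, top at height 85 mm
- strip (a point): middle of the white strip, on its face (x = -55, y = 0, z = 83 mm of the box); axes as the box. The push plate, slightly greyer with a thin seam, is 46 mm along x by 56 mm along y; its centre lies on the strip's centre line (x = 0) anywhere from y = -42 to +42 mm: find it by touch or eye. Its face is 1.5 mm below the strip's; the rest of the strip is rigid
- catch (a joint): travel of the push plate in m: 0 at rest, 0.006 fully in (straight down). Sprung: gives from 1.5 N, fully in at 4.5 N; the lid is released at about 0.0045; returns to 0 when let go. Fingertips go in only when wholly inside the plate's outline, otherwise the strip stops them
- lid: the orange lid, 100 x 298 mm, 4 mm thick, hinged on its far edge (x = +100 mm of the box); origin on the hinge line, top face; its z is upright when shut and leans 0.5 rad when the lid is sprung fully up. Its edge nearest the strip then stands about 48 mm higher; it stays up once released
- tin: small green round polish tin, 56 mm across, 24 mm high, loose, standing on the +y end of the box's top (centre about x = -55, y = +135 mm in the box frame); origin at the centre of its underside
- tub: open red plastic tub of hangers, 200 x 160 mm, about 190 mm high with the hangers, loose; origin at the centre of its underside
- dish: glass dish of brass snap fasteners, 100 mm across, 32 mm high, loose; origin at the centre of its underside
- shoehorn: flat chrome shoe horn, 195 mm long along its x, up to 50 mm wide, 10 mm high, loose; origin near its middle on the underside
- spray: amber bottle, 52 mm across, 130 mm high, loose; origin at the centre of its underside
- brush: wooden clothes brush lying bristles down, 130 mm along its x, 45 mm wide, 33 mm high, loose; origin at the centre of its underside

How it is judged:
On the way:
1. the push plate is pressed in (value of joint catch above 0.004 m).
At the end, for the whole second after the job is handed in: the orange lid stands sprung up at rest (over 0.4 rad), the push plate has come back (under 1.5 mm of travel), and every loose thing is within 20 mm of where it began (angle between lid's own z axis and vertical above 0.4 rad and value of joint catch below 0.0015 m and angular speed of lid below 0.1 rad/s and distance of each of tin, tub, dish, shoehorn, spray, brush from where it was at the start of the episode below 0.02 m); the robot touches nothing.
It fails at once if a loose thing is shifted, lifted or carried by more than 20 mm (distance of any of tin, tub, dish, shoehorn, spray, brush from where it was at the start of the episode above 0.02 m).
It fails at once if the lid is pushed or pulled by the robot (over 2 N) (contact force between any of the fingers, the arm and lid above 2 N).
It fails at once if the fingers press on anything with over 70 N (not gentle) (contact force between the fingers and anything else above 70 N).
It also fails if it takes over 45 s, if anything falls off the work surface, if the arm or the gripper's body presses on something with over 40 N, if the wrist force passes 120 N, or if a joint passes its speed limit or range.

### The arm

A 7-joint arm with a two-finger parallel gripper is mounted at the origin on the work surface. World frame = base frame: x ahead of the robot, y to its left, z up, the work surface at z = 0. Lengths are in m, angles in rad, forces in N, time in s.
With the tool pointing down it reaches from about 0.425 to 0.875 m from the base axis. Payload 4.7 kg.
Tool frame: the origin (TCP) lies on the mounting face of the last link; the fingertips stand 182 mm ahead of it and the grasp point (between the pads) lies 164 mm ahead of it (ctrl.finger_overhang is the distance from the TCP to the fingertips, in m); z points along the fingers, y is the line along which they close (so a half turn about z gives the same grasp; the last joint's range is limited). The gripper opens to 87 mm and grips with 3 to 60 N. Pads are 19 mm wide; open, the fingers measure 117 mm over their backs; the gripper's body (75 mm by 190 mm) begins 51 mm behind the grasp point.
Start: joints at [1.157, 0.321, -0.07, 1.45, 0.023, 1.371, -0.057], TCP at [0.27, -0.591, 0.405] pointing down, gripper open.
Joint ranges: [-2.86, 2.86], [-0.3, 2.09], [-1.38, 1.24], [0.06, 2.45], [-1.56, 4.7], [0.09, 2.05], [-2.69, 2.69]. Speed limits (rad/s): [2.57, 2.57, 3.14, 3.14, 3.14, 3.14, 3.14].

### API

Orientations are given as a rotation vector (axis times angle).
In Python, from bench import ctrl gives the robot as it stands.
- The arm moves only by the shell command python3 -m jog 'ROWS' [FORCE]. ROWS is a JSON object of lists of equal length, an entry for each row: "translation": the shift along the tool's x, y, z as a fraction of full scale, a list of three; "yaw": the turn about the tool's z as a fraction of full scale; "jaw": the closure, from 0 (fully open) to 1 (shut). In form: {"translation": [[dx, dy, dz], ...], "yaw": [yaw, ...], "jaw": [jaw, ...]}. A call has 1 to 8 rows; each row is the pose to reach, as a shift and turn from the pose commanded when the call began, along the tool's axes at that moment, turning the shorter way round; what a row does not reach only later rows make up. Full scale, the value 1, is 0.2 m for a shift and 180 degrees for a turn. A row lasts 1/8 s, in which the tool goes at most 62.5 mm and 10.7 degrees, less where a joint would pass 70% of its speed; a pose out of reach is approached as far as the arm can. A call with a number of a shift or a turn outside -1 to 1 is refused whole. A call with a gripper value outside its range is refused whole. The fingers move at their own pace and stop on an object; FORCE is the grip in N (left out, the last holds). Time passes only in rows, so rows that repeat a pose let the fingers close. It gives the time, the measured TCP pose, the force, the opening and the grip force at its end, in the units of the state.
- ctrl.get_state(): the state, without advancing time (a new reading comes with each control period).
- ctrl.get_image(name): name is "scene" or "side" or "wrist"; returns a dict with "pixels" (420x560x3 uint8, blue, green, red), "fx", "fy", "cx", "cy" (pixels), "R" (3x3) and "t" (3): a world point X has camera coordinates R X + t; the wrist camera has in their place "mount" (4x4, takes a point from camera to tool coordinates, whose origin is the TCP and whose axes are the flange's). Camera axes: x right, y down, z forward; pixel columns grow to the right and rows downward; lengths in m; the calibration is good to about 2 mm. A picture is of the moment at which its call begins: read the wrist's pose just before it. There is no depth.
- ctrl.close_job(): hands the job in; it is judged then, once.
Trained networks look in a picture, given as the dict that the camera call returned (one of the last four; its "shot" number tells which), for a name from the list of things; names that differ only in an ending like _2 or _b are one class to them, and where a whole thing is asked for, a point or a joint stands for the part that bears it (a point fixed in the world has none). Each returns a list of dicts, best first, with "p" (0 to 1); they miss things now and then, are a little off and sometimes report something else, mostly with a low value. They report only what shows in the picture. A call takes as long as a camera call.
- ctrl.silhouettes(label, picture): "region" (420x560 bool, what is visible of it) and "at" ([column, row] in pixels, amid what is visible of it).
The state is a dict: "time": time; "joint_positions": joint angles; "qd": joint speeds; "joint_torque": joint torques, N m; "position": TCP position; "tool_rot": TCP orientation; "ft_force": force on the tool from outside, world axes, zero at the start; "torque": the same for the moment, N m; "grip_width": opening from 0.0 (shut) to 1.0 (fully open); "grip_force": force on a finger pad.
Only numpy, scipy, OpenCV 4.12 (cv2) and the standard library are available. Lean on these libraries where they do the work, as an engineer would, in place of code of your own. Each camera call takes 0.05 s, during which the arm holds its last target. There are 200 camera calls.

## Working session

There is one attempt and no reset: what is moved stays moved. The work goes in short steps, Python scripts to look and compute and a shell command to move; the robot and the scene stay as the last step left them, time stands still between calls to the robot, and variables do not carry over. Pictures are saved under pics/ and viewed, at most 10 in all, crops included, and the job is handed in when it is done.

```bash
mkdir -p pics; python3 - <<'E'
from bench import ctrl
import cv2,numpy as np
s=ctrl.get_state();print(s)
ims=[ctrl.get_image(n) for n in("scene","side")]
for n,im in zip("ab",ims):
    cv2.imwrite(f"pics/{n}.png",im["pixels"]);print(im["fx"],im["fy"],im["cx"],im["cy"],im["R"],im["t"])
    for l in("case","strip","catch","lid","tin","tub","spray"):
        r=ctrl.silhouettes(l,im);print(l,[(x["at"],round(x["p"],2),int(x["region"].sum())) for x in r[:2]])
E
```

```text
{'time': 0.0, 'joint_positions': array([ 1.15707816,  0.32182321, -0.07003005,  1.45169195,  0.02257963,
        1.37077633, -0.05689966]), 'qd': array([ 0.00121477, -0.00040097, -0.00038702, -0.00145443,  0.00099418,
        0.00129485, -0.00101547]), 'joint_torque': array([-4.98085483e-04, -4.91291392e+01, -4.04096385e-01, -3.12528384e+01,
       -6.39036368e-02,  4.38928034e-02,  1.81639948e-04]), 'position': array([ 0.26953649, -0.59125406,  0.4036521 ]), 'tool_rot': array([-3.06819459e+00, -6.66472100e-01,  7.83343989e-04]), 'ft_force': array([-0.32547261, -0.2543555 ,  0.41348169]), 'torque': array([ 0.00687697,  0.04836173, -0.01272384]), 'grip_force': 0.0, 'grip_width': 0.9960892264465055}
497.9587206900519 497.9587206900519 276.02451280764967 210.63984412854234 [[-0.49276713  0.87004786 -0.01404593]
 [ 0.63661763  0.34946158 -0.68745516]
 [-0.59321037 -0.34769719 -0.72609098]] [ 0.26203519 -0.26888644  1.81046571]
case [([257.2, 221.3], 0.85, 7857)]
strip [([256.4, 226.0], 0.67, 8060), ([247.5, 218.1], 0.16, 2604)]
catch [([274.8, 200.6], 0.65, 207)]
lid [([246.3, 219.9], 0.8, 2743)]
tin [([306.1, 223.4], 0.75, 335)]
tub [([422.8, 294.1], 0.82, 6456)]
spray [([159.6, 159.0], 0.93, 423)]
448.4793862771984 448.4793862771984 286.0904067028961 210.62854815066763 [[-0.69369264 -0.72021581 -0.00892814]
 [-0.42655162  0.42076812 -0.8006297 ]
 [ 0.58038284 -0.55158261 -0.59909296]] [0.33934917 0.28252573 1.23190243]
case [([294.2, 218.7], 0.82, 5522)]
strip [([293.6, 215.9], 0.9, 5641)]
catch []
lid [([282.1, 192.4], 0.55, 1388)]
tin [([253.8, 214.0], 0.54, 254)]
tub [([154.7, 268.1], 0.82, 4388)]
spray [([377.0, 168.7], 0.9, 374), ([290.6, 219.0], 0.65, 5534)]
```

```bash
python3 - <<'E'
import cv2,numpy as np
a=cv2.imread("pics/a.png");b=cv2.imread("pics/b.png")
cv2.imwrite("pics/a2.png",cv2.resize(a[130:350,120:413],(800,600),interpolation=cv2.INTER_CUBIC))
cv2.imwrite("pics/b2.png",cv2.resize(b[100:340,100:420],(800,600),interpolation=cv2.INTER_CUBIC))
E
```

```text
(no output)
```

View pics/a2.png

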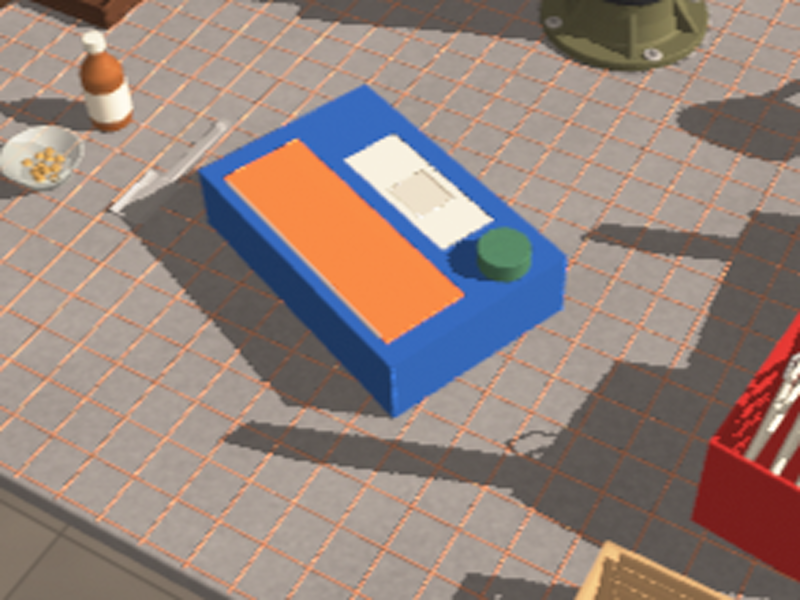

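View pics/b2.png

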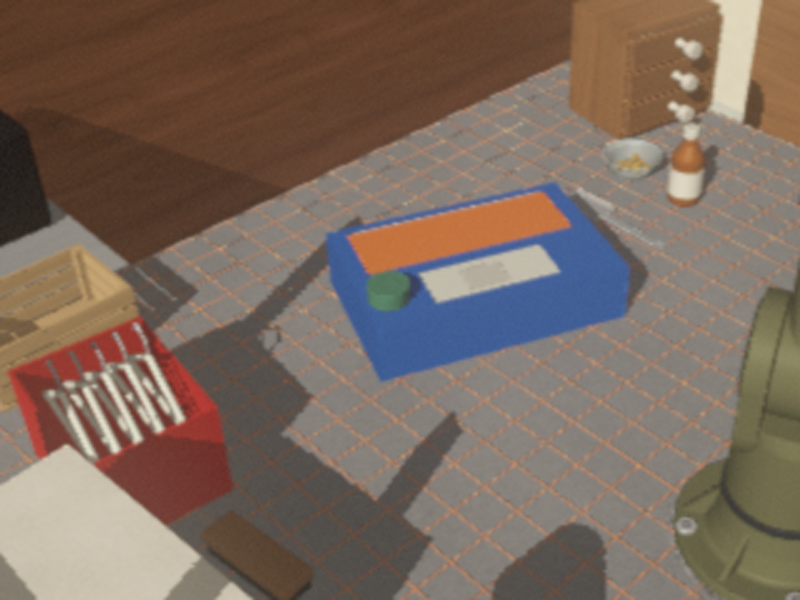

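The plate shows plainly in the scene picture: plate centre about (421,191) in the crop, about (274,200) in full pixels. This agrees with the network. The strip corners are clear in both crops, so I'll fit the box pose from those.

```bash
cat > fit.py <<'E'
from bench import ctrl
import cv2,numpy as np
from scipy.optimize import least_squares
from scipy.spatial.transform import Rotation as Ro
A=ctrl.get_image("scene");B=ctrl.get_image("side")
sa,oa=(293/800,220/600),(120,130); sb,ob=(.4,.4),(100,100)
P=[(-90,-88),(-20,-88),(-90,88),(-20,88),(0,-150),(100,-150),(0,150),(100,150),(-115,-176),(115,-176),(-115,176)]
a=[(398,134),(345,160),(493,219),(443,249),(297,140),(225,178),(463,295),(387,343),(366,86),(200,174),(565,257)]
b=[(542+17,271),(542,245),(435,302),(420,271),(570,225),(555,194),(370,272),(347,236)]
a=np.array(a)*sa+oa; b=np.array(b)*sb+ob
P=np.c_[np.array(P),np.full(len(P),85)]/1000
def proj(im,X):
    c=X@im["R"].T+im["t"]; return c[:,:2]/c[:,2:]*im["fx"]+[im["cx"],im["cy"]]
def W(q,X): return X@Ro.from_euler("z",q[2]).as_matrix().T+[q[0],q[1],0]
f=lambda q:np.r_[(proj(A,W(q,P))-a).ravel(),(proj(B,W(q,P[:8]))-b).ravel()]
r=least_squares(f,[.5,-.1,0.],loss="soft_l1");q=r.x
print("pose",q,np.round(f(q).reshape(-1,2),1).tolist())
def ray(im,uv,z):
    d=im["R"].T@np.array([(uv[0]-im["cx"])/im["fx"],(uv[1]-im["cy"])/im["fy"],1]);o=-im["R"].T@im["t"]
    return o+d*(z-o[2])/d[2]
for im,uv in((A,(274.4,200.2)),(A,(274.8,200.6)),(B,(100+.4*487,100+.4*274))):
    w=ray(im,uv,.082);print("plate",w,(Ro.from_euler("z",-q[2]).as_matrix()@(w-[q[0],q[1],0]))*1000)
s=ctrl.get_state();M=Ro.from_rotvec(s["tool_rot"]).as_matrix();print(M, s["position"],ctrl.finger_overhang)
E
python3 fit.py
```

```text
pose [ 0.53230815 -0.05860546 -0.39320032] [[-1.3, -0.7], [-0.3, -0.4], [0.5, 0.4], [-0.1, 0.6], [0.3, -1.2], [-0.9, -0.8], [0.9, 0.1], [-0.3, 0.4], [0.2, -1.0], [-0.5, -1.9], [1.0, 0.1], [0.8, 0.1], [-1.2, -0.8], [0.3, 0.0], [-1.0, 0.3], [1.4, 0.3], [-4.5, -1.6], [-0.8, 0.8], [-0.2, -0.8]]
plate [ 0.48050894 -0.03324454  0.082     ] [-57.56323823   3.57888498  82.        ]
plate [ 0.4813867  -0.03138004  0.082     ] [-57.46683987   5.63741097  82.        ]
plate [ 0.48242056 -0.0344492   0.082     ] [-55.33593193   3.19859316  82.        ]
[[ 9.09880268e-01  4.14870940e-01  2.26526694e-05]
 [ 4.14870939e-01 -9.09880261e-01 -1.20898111e-04]
 [-2.95458963e-05  1.19400740e-04 -9.99999992e-01]] [ 0.26966273 -0.59144799  0.40481063] 0.1822
```

```bash
python3 -m jog '{"translation":[[0.2,-0.2,0],[0.4,-0.4,0],[0.6,-0.6,0],[0.8,-0.8,0],[1,-1,0],[1,-1,0],[1,-1,0]],"yaw":[0,0,0,0,0,0,0],"jaw":[1,1,1,1,1,1,1]}' 10 && python3 -m jog '{"translation":[[0.2,-0.2,0],[0.4,-0.4,0],[0.6,-0.6,0],[0.8,-0.8,0],[1,-1,0],[1,-1,0],[1,-1,0]],"yaw":[0.05,0.1,0.15,0.2,0.26,0.26,0.26],"jaw":[1,1,1,1,1,1,1]}'
cat > where.py <<'E'
from bench import ctrl
import numpy as np,sys
from scipy.spatial.transform import Rotation as Ro
T=np.array([float(sys.argv[1]),float(sys.argv[2]),.0815+.1822]);s=ctrl.get_state();M=Ro.from_rotvec(s["tool_rot"]).as_matrix()
x=Ro.from_euler("z",-.393).as_matrix()[:,0];v=M.T@x
print("time",s["time"],"pos",s["position"],"F",s["ft_force"],"w",s["grip_width"],"\nshift",M.T@(T-s["position"])/.2,"yaw",np.arctan2(v[1],v[0])/np.pi)
E
python3 where.py .4815 -.033
```

```text
time: 1.78
position: [0.3684, -0.3268, 0.4051]
tool_rot: [3.069, 0.667, -0.0]
ft_force: [-0.3, -0.6, -0.1]
grip_width: 0.287
grip_force: 0.0
time: 2.65
position: [0.468, -0.0625, 0.4047]
tool_rot: [-3.082, 0.608, 0.0]
ft_force: [-0.7, -0.4, -0.0]
grip_width: 0.008
grip_force: 0.0
time 2.65 pos [ 0.46797193 -0.06247554  0.40472325] F [-0.71329342 -0.37648541 -0.00421623] w 0.00837075391064835 
shift [ 0.00665652 -0.1619995   0.70512138] yaw 0.0011381945712865525
```

```bash
python3 -m jog '{"translation":[[0.007,-0.16,0.1],[0.007,-0.16,0.25],[0.007,-0.16,0.35],[0.007,-0.16,0.35]],"yaw":[0,0,0,0],"jaw":[1,1,1,1]}'; python3 where.py .4815 -.033
cat > wrist.py <<'E'
from bench import ctrl
import cv2,numpy as np
from scipy.spatial.transform import Rotation as Ro
s=ctrl.get_state();im=ctrl.get_image("wrist");cv2.imwrite("pics/w1.png",im["pixels"])
M=Ro.from_rotvec(s["tool_rot"]).as_matrix();m=np.array(im["mount"]);np.savez("w1.npz",M=M,p=s["position"],m=m,k=[im["fx"],im["cx"],im["cy"]])
for l in("catch","strip","lid"): print(l,[(x["at"],round(x["p"],2),int(x["region"].sum())) for x in ctrl.silhouettes(l,im)[:2]])
print(m)
E
python3 wrist.py
```

```text
time: 3.15
position: [0.4804, -0.0345, 0.3332]
tool_rot: [3.081, -0.612, -0.006]
ft_force: [0.1, -0.4, 0.7]
grip_width: 0.006
grip_force: 0.0
time 3.15 pos [ 0.48038627 -0.03454846  0.33320453] F [ 0.07920073 -0.36120046  0.71961352] w 0.0064764150542647 
shift [ 0.00343232 -0.00957918  0.34750454] yaw 0.0003774913175273062
catch [([275.0, 213.6], 0.74, 5463)]
strip [([303.8, 108.0], 0.9, 120172)]
lid [([281.4, 64.1], 0.8, 65770)]
[[-9.44065523e-04 -9.53764553e-01 -3.00553301e-01  8.36303538e-02]
 [ 9.99998778e-01 -5.25916397e-04 -1.47216467e-03 -7.76143293e-04]
 [ 1.24603257e-03 -3.00554324e-01  9.53763884e-01  1.98757181e-02]
 [ 0.00000000e+00  0.00000000e+00  0.00000000e+00  1.00000000e+00]]
```

View pics/w1.png

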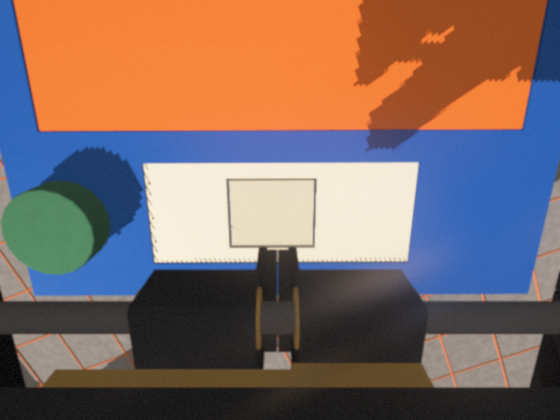

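The wrist picture shows the plate outlined from (228,179) to (316,247), with the strip from (145,163) to (418,263). The yaw is well aligned with the strip.

```bash
python3 - <<'E'
import numpy as np
d=np.load("w1.npz");f,cx,cy=d["k"]
def w(u,v,z):
    D=d["M"]@d["m"][:3,:3]@[(u-cx)/f,(v-cy)/f,1];o=d["p"]+d["M"]@d["m"][:3,3];return o+D*(z-o[2])/D[2]
c=np.array([w(*x,.0825) for x in((228,179),(316,179),(316,247),(229,247))]);print(c,c.mean(0),np.linalg.norm(np.diff(c,axis=0),axis=1))
np.save("c.npy",c.mean(0));print((d["M"].T@(c.mean(0)-d["p"]))[:2])
print(np.array([w(*x,.084) for x in((145,163),(418,163))]))
E
```

```text
[[ 0.51912575 -0.01498266  0.0825    ]
 [ 0.49722563 -0.06785861  0.0825    ]
 [ 0.45213461 -0.05087067  0.0825    ]
 [ 0.47512204  0.00464322  0.0825    ]] [ 0.48590201 -0.03226718  0.0825    ] [0.05723183 0.04818496 0.06008506]
[ 0.00512272 -0.00442904]
[[ 0.54912441  0.02917179  0.084     ]
 [ 0.48253842 -0.13158631  0.084     ]]
```

```bash
python3 where.py .4845 -.0325
```

```text
time 3.35 pos [ 0.48155163 -0.03325441  0.33585486] F [0.90308514 0.1501243  0.42991469] w 0.00565433281949272 
shift [ 0.01149957 -0.0090148   0.36079931] yaw 0.0008517791388591211
```

```bash
python3 -m jog '{"translation":[[0.0115,-0.009,0.1],[0.0115,-0.009,0.2],[0.0115,-0.009,0.28],[0.0115,-0.009,0.33],[0.0115,-0.009,0.33],[0.0115,-0.009,0.33]],"yaw":[0,0,0,0,0,0],"jaw":[1,1,1,1,1,1]}'; python3 where.py .4845 -.0325
python3 -m jog '{"translation":[[0,0,0.005],[0,0,0.01],[0,0,0.015],[0,0,0.02],[0,0,0.025],[0,0,0.03],[0,0,0.035],[0,0,0.035]],"yaw":[0,0,0,0,0,0,0,0],"jaw":[1,1,1,1,1,1,1,1]}'; python3 where.py .4845 -.0325
```

```text
time: 4.1
position: [0.4843, -0.0317, 0.2694]
tool_rot: [3.082, -0.607, 0.002]
ft_force: [-0.5, -1.0, -0.1]
grip_width: 0.01
grip_force: 0.0
time 4.1 pos [ 0.48425587 -0.03166966  0.26935113] F [-0.50234373 -0.9599378  -0.05824791] w 0.009820362015413182 
shift [0.00267123 0.00338328 0.0282582 ] yaw 0.0012865105208961561
time: 5.1
position: [0.4839, -0.0316, 0.2618]
tool_rot: [3.082, -0.607, -0.0]
ft_force: [-0.0, -0.6, 3.1]
grip_width: 0.005
grip_force: 1.2
time 5.1 pos [ 0.48390254 -0.03164938  0.26178066] F [-0.04408401 -0.62970154  3.09936062] w 0.004820426749988298 
shift [ 0.00437696  0.00280392 -0.00959632] yaw 0.0012899647870613905
```

Fingertips are at z = 0.0796 with 3.1 N, below the strip face, so the plate is giving. I'll press on.

```bash
python3 -m jog '{"translation":[[0,0,0.005],[0,0,0.01],[0,0,0.015],[0,0,0.02],[0,0,0.025],[0,0,0.025],[0,0,0.025]],"yaw":[0,0,0,0,0,0,0],"jaw":[1,1,1,1,1,1,1]}'; python3 where.py .4845 -.0325; python3 - <<'E'
from bench import ctrl;import cv2
a=ctrl.get_image("scene")["pixels"];cv2.imwrite("pics/a3.png",cv2.resize(a[100:320,120:413],(586,440)))
E
```

```text
time: 5.98
position: [0.484, -0.0316, 0.258]
tool_rot: [3.082, -0.607, -0.0]
ft_force: [-5.6, 1.0, 13.4]
grip_width: 0.003
grip_force: 6.8
time 5.975 pos [ 0.48401029 -0.03155424  0.25797976] F [-5.59533949  0.96826524 13.38396565] w 0.003280952803956129 
shift [ 0.00405859  0.00347169 -0.02859826] yaw 0.0012697384749781584
```

View pics/a3.png

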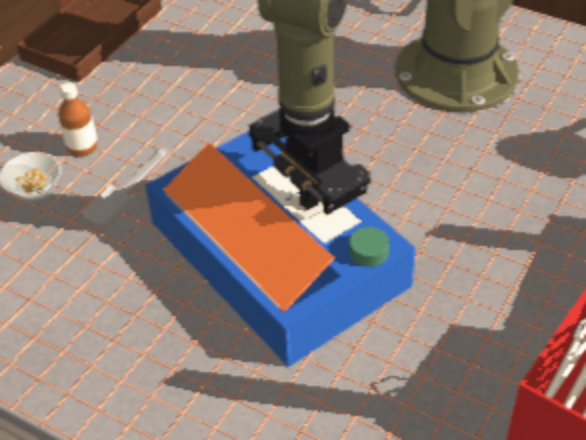

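The lid stands up, with its edge along (210,145)–(333,260) in the crop. Withdrawing straight up.

```bash
python3 -m jog '{"translation":[[0,0,-0.02],[0,0,-0.06],[0,0,-0.15],[0,0,-0.3],[0,0,-0.5],[0,0,-0.5],[0,0,-0.5],[0,0,-0.5]],"yaw":[0,0,0,0,0,0,0,0],"jaw":[1,1,1,1,1,1,1,1]}'; python3 where.py .4845 -.0325; python3 - <<'E'
from bench import ctrl;import cv2
a=ctrl.get_image("scene")["pixels"];cv2.imwrite("pics/a4.png",cv2.resize(a[100:320,120:413],(586,440)))
E
```

```text
time: 7.02
position: [0.4834, -0.0317, 0.3558]
tool_rot: [3.082, -0.607, -0.003]
ft_force: [0.0, 0.1, -0.6]
grip_width: 0.007
grip_force: 0.0
time 7.025 pos [ 0.48342625 -0.03170943  0.35579662] F [ 0.04838577  0.05702562 -0.58215499] w 0.007382843060326974 
shift [0.00733574 0.00142145 0.46047074] yaw 0.0012814327792580367
```

View pics/a4.png

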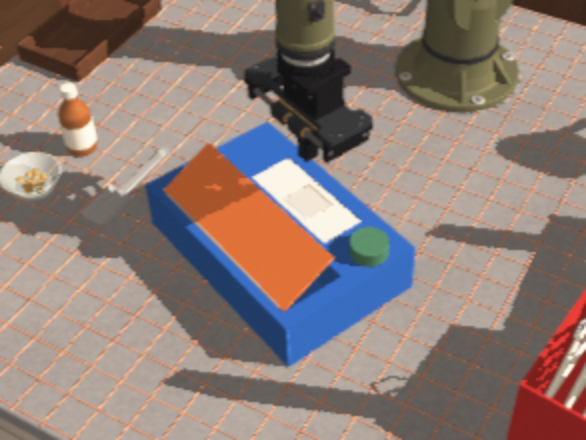

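The lid is up, the plate at about (310,200) is back, the tin at (369,246) hasn't moved, and the hand is clear with no contact force.

```bash
python3 -c "
from bench import ctrl;print(ctrl.close_job())"
```

```text
the job is handed in; nothing more can be done
None
```

The job is handed in: I pressed the plate fully in and the lid sprang up and stayed up, then the plate came back, the hand is clear and nothing else looked moved in the last picture; the hand-in returned no verdict.

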